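# Index a copper blank to the third stop and hold it there

### The arm

A 6-joint arm with a two-finger parallel gripper is mounted at the origin on the work surface. World frame = base frame: x ahead of the robot, y to its left, z up, the work surface at z = 0. Lengths are in mm, angles in rad, forces in N, time in s.
With the tool pointing down it reaches from about 350 to 875 mm from the base axis. Payload 4.2 kg.
Tool frame: the origin (TCP) lies between the finger pads; the fingertips stand 25 mm ahead of it and the grasp point (between the pads) lies 6 mm ahead of it; z points along the fingers, y is the line along which they close (so a half turn about z gives the same grasp; the last joint's range is limited). The gripper opens to 85 mm and grips with 20 to 120 N. Pads are 22 mm wide; open, the fingers measure 114 mm over their backs; the gripper's body (76 mm by 85 mm) begins 54 mm behind the grasp point. The pads swing forward as they close: fully open they stand 13 mm farther back than shut.
Start: joints at [1.389, 0.385, 0.008, 0, -1.194, -0.259], TCP at [266.631, 565.25, 256.312] pointing down, gripper open.
Joint ranges: [-3.14, 3.14], [-1.21, 2.06], [-1.07, 1.41], [-3.16, 2.05], [-2.99, -0.16], [-3.1, 3.1]. Speed limits (rad/s): [2.79, 2.79, 3.14, 3.14, 3.14, 3.14].

### API

Orientations are given as a unit quaternion [x, y, z, w].
In Python, from bench import arm gives the robot as it stands.
- The arm moves only by the shell command python3 -m pendant 'ROWS'. ROWS is JSON, a list of rows, each a list of 7 numbers: the shift along the tool's x, y, z in m, then the turn, a rotation vector about the tool's x, y, z in degrees, then the finger opening in m, from 0 to 0.0854. In form: [[x, y, z, wx, wy, wz, fingers], ...]. A call has 1 to 12 rows; each row shifts and turns the commanded pose from where the row before left it, along the tool's axes as they then stand; what a row does not reach is not made up. A row lasts 1/10 s, in which the tool goes at most 50 mm and 8.59 degrees, less where a joint would pass 70% of its speed; a pose out of reach is approached as far as the arm can. A call is refused whole if a number of a shift passes 0.05 or a number of a turn 8.59, either way. A call with a gripper value outside its range is refused whole. The fingers move at their own pace and stop on an object; the grip force is fixed at half the most. Time passes only in rows, so rows that do not move let the fingers close. It gives the time, the measured TCP pose, the force, the opening and the grip force at its end, in the units of the state.
- arm.read_state(): the state, without advancing time (a new reading comes with each control period).
- arm.get_image(name): name is "side" or "top" or "wrist"; returns a dict with "image" (384x512x3 uint8, red, green, blue), "fx", "fy", "cx", "cy" (pixels), "xyz" and "rotation" of the camera in the world. Camera axes: x right, y down, z forward; pixel columns grow to the right and rows downward; lengths in mm; the calibration is good to about 2 mm. The wrist camera is an equidistant fisheye: a pixel r from the principal point sees the ray r / f radians off the axis. A picture is of the moment at which its call begins. There is no depth.
- arm.job_done(): hands the job in; it is judged then, once.
The state is a dict: "clock": time; "joints": joint angles; "joint_vel": joint speeds; "joint_efforts": joint torques, N m; "position": TCP position; "ee_rot": TCP orientation; "contact_force": force on the tool from outside, world axes, zero at the start; "wrist_torque": the same for the moment, N m; "gripper_width": finger opening in mm; "grasp_force": force on a finger pad.
Only numpy, scipy, OpenCV 4.12 (cv2) and the standard library are available. Lean on these libraries where they do the work, as an engineer would, in place of code of your own. Each camera call takes 0.05 s, during which the arm holds its last target. There are 200 camera calls.

### The job

On the dividing jig a copper cup has been left mouth down over the index knob: lift it off and set it down, still mouth down and without dropping it, wholly on the plywood board. Then turn the sprung index knob clockwise, counting the clicks, to its third stop and no further, and finish with the knob still gripped and held at that third stop: it springs back if let go. Leave the two bowls in the tray and the hammer alone.

Things in the scene. Friction and masses are not known exactly. Their poses are not given: they have to be found in the camera images.
- jig: Dividing jig screwed to the bench. Origin on the knob's axis at bench level; z up, x from the knob towards its work spindle. Steel base plate 250 x 100 x 12 mm (x from -55 to +195 mm); grey housing 96 x 96 mm centred on the knob axis, its flat dial top 50 mm above the bench. A round copper blank, diameter 88 mm, geared to the knob, lies level 140 mm along x, 36 to 46 mm above the bench.
- dial (a point): Centre of the round aluminium dial under the knob, 50 mm above the bench, axes as the jig's. Six black marks near its edge: a wide one towards -x for the knob's rest position, then narrow ones for stops 1 to 5, clockwise seen from above, 22.5 degrees apart. The knob's short bright pointer, at its foot, shows the stop.
- index_knob (a joint): Turn of the black index knob about the jig's vertical axis, rad, clockwise from above positive. It rests at 0, pointer at the wide mark. It clicks every 22.5 degrees: first stop 0.393, second 0.785, third 1.178, fourth 1.571, fifth 1.963; end 2.05. A return spring turns it back to 0 if let go (about 0.06 N m at rest, 0.09 at the third stop); a click adds or takes about 0.05 N m.
- index_knob_grip (a point): On the knob's axis 76 mm above the bench, turning with it: x along the bar, away from the pointer (the jig's x at rest), z up. The bar, 40 mm long and 14 mm thick, stands 58 to 88 mm above the bench on a disc of diameter 38 mm. Grip it from above across the 14 mm (under the cup at first). Resistance rises on leaving each stop, halves past the hump midway to the next.
- cover_cup: Plain straight-sided copper cup standing mouth down over the knob on the jig's dial: outside diameter 60 mm, 50 mm tall, wall 2.5 mm, about 0.14 kg (varies by a third). Origin at the centre of its mouth, that is its underside as it stands; z up towards its closed end.
- board: Plywood board 140 x 140 x 12 mm, fixed flat on the bench to one side of the jig. Origin at the centre of its underside, top 12 mm above, x and y along its edges.
- tray: Shallow steel tray 170 x 110 x 20 mm, fixed on the bench on the other side of the jig from the board; holds the two bowls. Origin at the centre of its underside.
- bowl_a: Round copper bowl, mouth up in the tray, 68 mm across, 42 mm tall, to be left alone. Origin at the centre of its underside.
- bowl_b: A second bowl, like bowl_a, in the tray, to be left alone. Origin at the centre of its underside.
- hammer: Hammer lying on the bench beyond the jig, to be left alone: wooden handle 20 mm thick along its x, steel head 24 x 90 x 24 mm at +90 mm along x, overall 272 mm long. Origin at bench level under the handle, 90 mm from the head's middle.
There are look-alikes about, which are no part of the job. Leave any blue look-alike of the cover_cup alone.

How it is judged (in metres and radians):
On the way, in this order (a step that is already met when the one before it is completed fails the run):
1. the cup stands mouth down on the board, let go (x of cover_cup in the frame of board between -0.045 and 0.045 m and y of cover_cup in the frame of board between -0.045 and 0.045 m and z of cover_cup in the frame of board between 0.008 and 0.016 m and angle between cover_cup's own z axis and vertical below 0.1 rad and contact force between the fingers and cover_cup below 0.1 N and linear speed of cover_cup below 0.02 m/s), for 0.2 s.
2. the knob clicks into its first stop (value of joint index_knob above 0.3 rad and contact force between the fingers and index_knob above 1 N).
3. the knob clicks into its second stop (value of joint index_knob above 0.69 rad and contact force between the fingers and index_knob above 1 N).
At the end, for the whole second after the job is handed in: The knob is held still by the fingers (more than 2 N on it) within 0.1 rad of its third stop (1.178 rad), while the cup stands mouth down at rest on the board, its centre at least 25 mm inside every edge (all of step 1 and value of joint index_knob between 1.078 and 1.278 rad and velocity of joint index_knob between -0.08 and 0.08 rad/s and contact force between the fingers and index_knob above 2 N); the arm keeps its last pose, push and grip.
It fails at once if the knob is turned over the hump beyond the third stop (value of joint index_knob above 1.39 rad).
It fails at once if the cup is dropped (falls free faster than 0.5 m/s) (contact force between the fingers and cover_cup below 0.1 N and linear speed of cover_cup above 0.5 m/s).
It fails at once if the bowl a is moved more than 20 mm (distance of bowl_a from where it was at the start of the episode above 0.02 m).
It fails at once if the bowl b is moved more than 20 mm (distance of bowl_b from where it was at the start of the episode above 0.02 m).
It fails at once if the hammer is moved more than 20 mm (distance of hammer from where it was at the start of the episode above 0.02 m).
It also fails if it takes over 58 s, if anything falls off the work surface, if the arm or the gripper's body presses on something with over 40 N, if the wrist force passes 120 N, or if a joint passes its speed limit or range.

## Working session

There is one attempt and no reset: what is moved stays moved. The work goes in short steps, Python scripts to look and compute and a shell command to move; the robot and the scene stay as the last step left them, time stands still between calls to the robot, and variables do not carry over. Pictures are saved under pics/ and viewed, at most 12 in all, crops included, and the job is handed in when it is done.

```bash
ls; mkdir -p pics
python3 - <<'E'
from bench import arm
import cv2,numpy as np,json
s=arm.read_state();print(s)
for n in ("side","top","wrist"):
    d=arm.get_image(n);cv2.imwrite(f"pics/{n}0.png",d["image"][:,:,::-1])
    print(n,{k:np.round(v,4).tolist() for k,v in d.items() if k!="image"})
    np.savez(f"pics/{n}0.npz",**d)
E
```

```text
pics
{'clock': 0.0, 'joints': array([ 1.38858816e+00,  3.85544655e-01,  6.59545933e-03, -5.23774620e-04,
       -1.19397529e+00, -2.58586973e-01]), 'joint_vel': array([1.73263648e-04, 8.77430451e-04, 6.59618865e-05, 7.08395371e-04,
       6.12022995e-04, 2.90900297e-04]), 'joint_efforts': array([ 2.75539869e-04, -3.92291665e+01,  1.88399470e+01,  4.18615267e+00,
       -4.68946571e-03, -6.28315917e-06]), 'position': array([266.41583614, 564.77645161, 255.21313902]), 'ee_rot': array([ 9.75788900e-01, -2.18711751e-01, -2.02606145e-04,  1.07259896e-03]), 'contact_force': array([-0.12728024,  0.38056278,  0.53296076]), 'wrist_torque': array([ 0.05512948, -0.02937382, -0.01623978]), 'grasp_force': 0.0, 'gripper_width': 85.57456090529689}
side {'fx': 351.3584, 'fy': 351.3584, 'cx': 254.8019, 'cy': 192.4656, 'xyz': [481.9751, 684.9049, 455.9308], 'rotation': [-0.055, 0.86, -0.5065, 0.0308]}
top {'fx': 473.1816, 'fy': 473.1816, 'cx': 266.8643, 'cy': 195.3157, 'xyz': [393.5137, -9.618, 1257.6356], 'rotation': [0.7091, -0.7007, 0.0561, -0.0559]}
wrist {'fx': 297.3186, 'fy': 297.3186, 'cx': 253.1159, 'cy': 193.3695, 'xyz': [328.429, 537.5199, 372.4749], 'rotation': [-0.5307, 0.8371, 0.1122, -0.0716]}
```

View pics/top0.png

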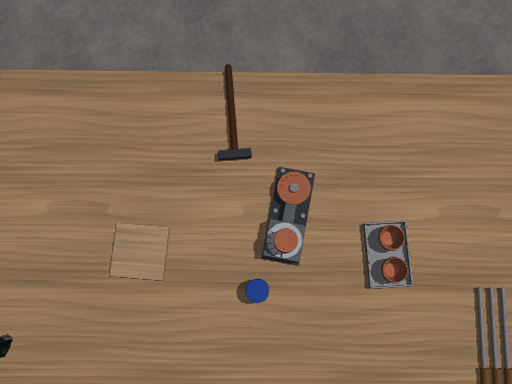

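View pics/side0.png

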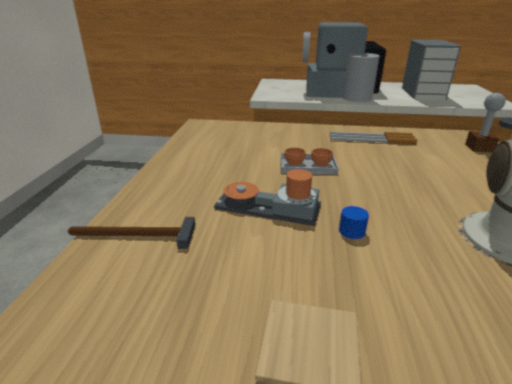

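The top view shows the cup at about (286,240), the blank at (294,188), the board with corners near (116,224), (169,225), (163,280) and (110,277), and the blue look-alike at (257,291). In the side view the cup is near (299,185) and the board's far edge runs from (277,303) to (355,312).

```bash
cat > h.py <<'E'
import numpy as np,cv2
from scipy.spatial.transform import Rotation as R
def load(n): return dict(np.load(f"pics/{n}.npz"))
def rays(d,uv,fish=False):
    uv=np.atleast_2d(np.float64(uv)); p=np.c_[(uv[:,0]-d["cx"])/d["fx"],(uv[:,1]-d["cy"])/d["fy"]]
    if fish:
        r=np.linalg.norm(p,axis=1,keepdims=True)+1e-12; v=np.c_[p/r*np.sin(r),np.cos(r)]
    else: v=np.c_[p,np.ones(len(p))]
    rot=np.array(d["rotation"]); rot=R.from_quat(rot) if rot.shape==(4,) else R.from_matrix(rot)
    v=rot.apply(v); return np.array(d["xyz"]),v/np.linalg.norm(v,axis=1,keepdims=True)
def onz(d,uv,z,fish=False):
    o,v=rays(d,uv,fish); return o+v*((z-o[2])/v[:,2])[:,None]
def tri(rs):
    A=0;b=0
    for o,v in rs:
        P=np.eye(3)-np.outer(v,v);A=A+P;b=b+P@o
    x=np.linalg.solve(A,b);return x,[np.linalg.norm(np.cross(x-o,v)) for o,v in rs]
def proj(d,X):
    rot=np.array(d["rotation"]); rot=R.from_quat(rot) if rot.shape==(4,) else R.from_matrix(rot)
    c=rot.inv().apply(np.atleast_2d(X)-d["xyz"]);return np.c_[c[:,0]/c[:,2]*d["fx"]+d["cx"],c[:,1]/c[:,2]*d["fy"]+d["cy"]]
def blobs(im,kind):
    h=cv2.cvtColor(im,cv2.COLOR_RGB2HSV)
    m=cv2.inRange(h,(0,140,90),(11,255,255)) if kind=="cu" else cv2.inRange(h,(110,120,60),(130,255,255))
    n,l,s,c=cv2.connectedComponentsWithStats(m)
    return [(s[i].tolist(),c[i].round(1).tolist(),l==i) for i in range(1,n) if s[i,4]>60]
E
python3 - <<'E'
from h import *
t,s=load("top0"),load("side0")
for n,d in(("top",t),("side",s)):
    for k in("cu","blue"):
        for b in blobs(d["image"],k): print(n,k,b[:2])
g=cv2.cvtColor(t["image"],cv2.COLOR_RGB2GRAY)
c=np.float32([[116,224],[169,225],[163,280],[110,277]]).reshape(-1,1,2)
cv2.cornerSubPix(g,c,(4,4),(-1,-1),(3,50,.01));c=c[:,0];print(c)
B=onz(t,c,12);print(B.round(1),B.mean(0),np.linalg.norm(B-np.roll(B,-1,0),axis=1))
S=proj(s,B);print("board corners in side",S.round(1))
im=t["image"][150:310,210:330,::-1];cv2.imwrite("pics/topc.png",cv2.resize(im,None,fx=3.7,fy=3.7,interpolation=cv2.INTER_CUBIC))
im2=s["image"][140:250,205:385,::-1];a=cv2.resize(im2,None,fx=4,fy=4,interpolation=cv2.INTER_CUBIC);cv2.imwrite("pics/sidec.png",a)
E
```

```text
top cu ([277, 172, 33, 32, 718], [293.3, 188.0])
top cu ([380, 225, 20, 25, 219], [386.5, 238.3])
top cu ([274, 229, 23, 23, 425], [285.2, 240.1])
top cu ([383, 257, 16, 26, 218], [389.0, 270.1])
top blue ([246, 279, 23, 24, 434], [256.9, 290.3])
side cu ([285, 149, 20, 16, 185], [294.8, 156.2])
side cu ([312, 149, 20, 17, 216], [321.4, 156.4])
side cu ([287, 171, 24, 28, 358], [298.4, 186.1])
side cu ([225, 186, 32, 13, 161], [240.8, 193.2])
[[115.276436 226.07822 ]
 [168.33884  226.57683 ]
 [162.13074  279.38828 ]
 [109.76387  275.35297 ]]
[[505.8 390.   12. ]
 [506.2 250.1  12. ]
 [368.9 260.   12. ]
 [377.6 396.3  12. ]] [439.60581537 324.10022652  12.        ] [139.96371637 137.64392328 136.58856885 128.38321773]
board corners in side [[263.9 374. ]
 [272.2 297.2]
 [355.9 309.9]
 [362.  390.4]]
```

View pics/sidec.png

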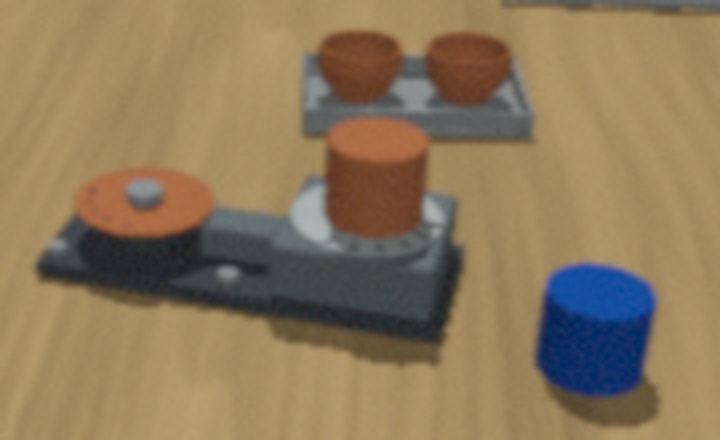

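View pics/topc.png

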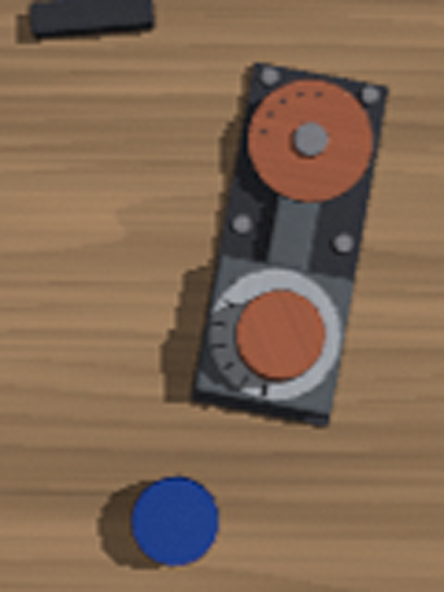

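The crops show the cup's top-face centre at topc (282,335) and sidec (377,141). The dial's centre is near topc (275,334), the blank's is near topc (310,140), and the wide mark is at topc (264,390), which is -x on the jig.

Run:
```python
from h import *
t,s=load("top0"),load("side0")
ct=np.array([282,335])/3.7+[210,150];cs=np.array([377,141])/4+[205,140]
def one(d,uv): o,v=rays(d,uv);return o,v[0]
X,e=tri([one(t,ct),one(s,cs)]);print("cup top",X,e)
print("cup top @100",onz(t,[ct],100),"blue",onz(t,[[256.9,290.3]],50))
D=onz(t,np.array([[275,334]])/3.7+[210,150],50);K=onz(t,np.array([[310,140]])/3.7+[210,150],48)
print("dial",D,"blank",K,np.linalg.norm(D-K),np.degrees(np.arctan2(*(K-D)[0,1::-1])))
bs=onz(s,[[277,303],[355,312]],12);print("board edge side",bs)
from bench import arm
st=arm.read_state();M=R.from_quat(st["ee_rot"]).as_matrix();print(M.round(3))
```

```text
cup top [469.32849106 -57.70956953  94.05106418] [np.float64(1.4495585327082579), np.float64(1.4495585327083516)]
cup top @100 [[467.49739132 -57.39199583 100.        ]] blue [[345.53077653  13.28969625  50.        ]]
dial [[471.32196187 -54.63503079  50.        ]] blank [[607.50503418 -78.44991649  48.        ]] 138.26416008984597 -9.91924351460729
board edge side [[497.19422837 261.82714412  12.        ]
 [370.7935796  264.74183402  12.        ]]
[[ 0.904 -0.427 -0.001]
 [-0.427 -0.904 -0.002]
 [ 0.     0.002 -1.   ]]
```

```bash
python3 -m pendant '[[0.028,0.0297,0,0,0,0,0.0854],[0.028,0.0297,0,0,0,0,0.0854],[0.028,0.0297,0,0,0,0,0.0854],[0.028,0.0297,0,0,0,0,0.0854],[0.028,0.0297,0,0,0,0,0.0854],[0.028,0.0297,0,0,0,0,0.0854],[0.028,0.0297,0,0,0,0,0.0854],[0.028,0.0297,0,0,0,0,0.0854]]'
python3 - <<'E'
from bench import arm
from h import *
d=arm.get_image("wrist");np.savez("pics/w1.npz",**d);cv2.imwrite("pics/w1.png",d["image"][:,:,::-1]);print(arm.read_state()["joints"])
E
python3 -m pendant '[[0.028,0.0297,0,0,0,0,0.0854],[0.028,0.0297,0,0,0,0,0.0854],[0.028,0.0297,0,0,0,0,0.0854],[0.028,0.0297,0,0,0,0,0.0854],[0.028,0.0297,0,0,0,0,0.0854],[0.028,0.0297,0,0,0,0,0.0854],[0.028,0.0297,0,0,0,0,0.0854],[0.028,0.0297,0,0,0,0,0.0854],[0,0,0,0,0,8.2,0.0854],[0,0,0,0,0,8.2,0.0854],[0,0,0,0,0,8.2,0.0854],[0,0,0,0,0,8.2,0.0854]]'
python3 -m pendant '[[0,0,0,0,0,8.2,0.0854],[0,0,0,0,0,8.2,0.0854],[0,0,0,0,0,8.2,0.0854],[0,0,0,0,0,8.2,0.0854],[0,0,0,0,0,8.2,0.0854],[0,0,0,0,0,8.2,0.0854],[0,0,0,0,0,8.2,0.0854],[0,0,0,0,0,8.2,0.0854],[0,0,0,0,0,8.2,0.0854],[0,0,0,0,0,8.2,0.0854],[0,0,0,0,0,8.2,0.0854],[0,0,0,0,0,8.2,0.0854]]'
python3 -m pendant '[[0,0,0,0,0,8.2,0.0854],[0,0,0,0,0,8.2,0.0854],[0,0,0,0,0,8.2,0.0854],[0,0,0,0,0,8.2,0.0854],[0,0,0,0,0,0,0.0854],[0,0,0,0,0,0,0.0854]]'
python3 - <<'E'
from bench import arm
from h import *
d=arm.get_image("wrist");np.savez("pics/w2.npz",**d);cv2.imwrite("pics/w2.png",d["image"][:,:,::-1]);s=arm.read_state();print(s["joints"],s["position"],R.from_quat(s["ee_rot"]).as_matrix().round(3))
a=cv2.imread("pics/w1.png");b=cv2.imread("pics/w2.png");cv2.imwrite("pics/w12.png",cv2.resize(np.hstack([a,b]),(800,300),interpolation=cv2.INTER_AREA))
E
```

```text
clock: 0.95
position: [367.9, 253.0, 256.2]
ee_rot: [0.976, -0.218, -0.0, 0.0]
contact_force: [1.5, 0.3, 0.4]
gripper_width: 85.4
grasp_force: 0.0
[ 9.62642272e-01  7.28981149e-02 -4.08239274e-01 -1.75348262e-04
 -1.09282796e+00  1.64261928e-01]
clock: 2.2
position: [468.8, -55.9, 256.0]
ee_rot: [0.873, -0.488, -0.0, 0.0]
contact_force: [-0.3, -0.1, 0.3]
gripper_width: 85.3
grasp_force: 0.0
clock: 3.4
position: [468.8, -55.6, 256.1]
ee_rot: [-0.201, 0.98, 0.0, -0.0]
contact_force: [0.7, -0.2, 0.9]
gripper_width: 85.3
grasp_force: 0.0
clock: 4.0
position: [468.9, -55.7, 256.2]
ee_rot: [0.079, 0.997, -0.0, -0.0]
contact_force: [-0.9, -0.3, -0.7]
gripper_width: 85.5
grasp_force: 0.0
[ 2.27030847e-01  1.22630876e-01 -3.50911845e-01 -1.04142236e-04
 -1.09758090e+00 -1.95684201e+00] [468.94776786 -55.64936856 256.18442707] [[-0.987  0.158 -0.   ]
 [ 0.158  0.987  0.   ]
 [ 0.    -0.    -1.   ]]
```

View pics/w12.png

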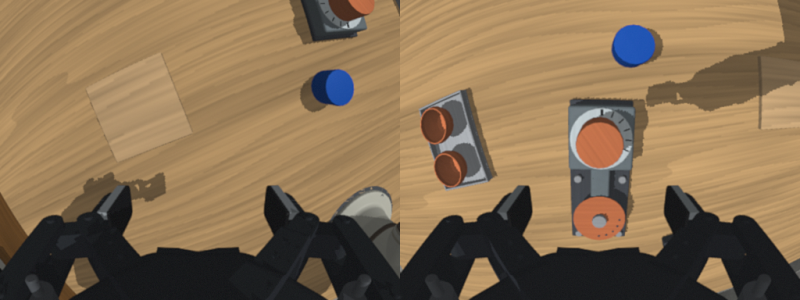

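The left half (w1) shows the board with corners near full-resolution (109,115), (209,68), (244,169) and (150,206). The right half (w2) shows the cup's top near (256,183) with the dial around it, the blank below and the blue cup above.

Run:
```python
from h import *
t,w1,w2=load("top0"),load("w1"),load("w2")
def one(d,uv,f=False): o,v=rays(d,uv,f);return o,v[0]
for b in blobs(w2["image"],"cu"): print(b[:2])
ct=np.array([282,335])/3.7+[210,150]
h=cv2.cvtColor(w2["image"],cv2.COLOR_RGB2HSV)
m=[b for b in blobs(w2["image"],"cu") if 230<b[1][0]<280 and 150<b[1][1]<215]
if m:
    cs,_=cv2.findContours(np.uint8(m[0][2]),cv2.RETR_EXTERNAL,cv2.CHAIN_APPROX_NONE)
    E=cv2.fitEllipse(max(cs,key=len));print("ell",E)
    X,e=tri([one(t,ct),one(w2,E[0],True)]);print("cup",X,e);print("wrist@100",onz(w2,[E[0]],100,True))
g=cv2.cvtColor(w1["image"],cv2.COLOR_RGB2GRAY)
c=np.float32([[109,115],[209,68],[244,169],[150,206]]).reshape(-1,1,2)
cv2.cornerSubPix(g,c,(5,5),(-1,-1),(3,50,.01));c=c[:,0];print(c)
B=onz(w1,c,12,True);print(B.round(1),B.mean(0),np.linalg.norm(B-np.roll(B,-1,0),axis=1))
# board height from two views
ctop=np.mean([[116,224],[169,225],[163,280],[110,277]],0)
print("board ctr w1/top",tri([one(t,ctop),one(w1,proj(w1,[B.mean(0)])[0])]))
im=w2["image"][110:320,190:320,::-1];cv2.imwrite("pics/w2c.png",cv2.resize(im,None,fx=2.8,fy=2.8,interpolation=cv2.INTER_CUBIC))
```

```text
([26, 137, 36, 47, 1093], [44.9, 160.5])
([226, 151, 60, 63, 2865], [255.1, 183.2])
([44, 194, 35, 45, 1095], [63.1, 215.7])
([222, 252, 66, 55, 2498], [254.5, 278.0])
ell ((255.18824768066406, 182.98272705078125), (58.05641174316406, 61.54277038574219), 174.39955139160156)
cup [466.68690876 -54.42552851 109.83417698] [np.float64(2.5644173268800095), np.float64(2.5644173268800126)]
wrist@100 [[468.80302675 -52.15673116 100.        ]]
[[109.      115.     ]
 [205.28156  66.5644 ]
 [245.94124 169.74387]
 [151.03633 207.70168]]
[[516.  392.7  12. ]
 [508.2 252.7  12. ]
 [371.6 263.1  12. ]
 [380.5 399.5  12. ]] [444.09656471 326.99981761  12.        ] [140.2362455  137.00930639 136.62398128 135.75389932]
board ctr w1/top (array([428.3752315 , 227.51581657, 367.32311657]), [np.float64(1.6803946312298152), np.float64(1.680394631229791)])
```

View pics/w2c.png

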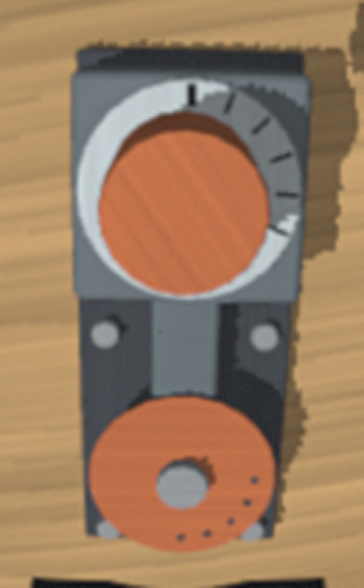

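```bash
python3 -m pendant '[[0,0.001,0.04,0,0,0,0.0854],[0,0,0.04,0,0,0,0.0854],[0,0,0.03,0,0,0,0.0854],[0,0,0.025,0,0,0,0.0854],[0,0,0.02,0,0,0,0.0854],[0,0,0.015,0,0,0,0.0854],[0,0,0.002,0,0,0,0.0854],[0,0,0,0,0,0,0.0854]]'
python3 -m pendant '[[0,0,0,0,0,0,0.07],[0,0,0,0,0,0,0.06],[0,0,0,0,0,0,0.05],[0,0,0,0,0,0,0.05],[0,0,0,0,0,0,0.05],[0,0,0,0,0,0,0.05]]'
```

```text
clock: 4.85
position: [469.4, -54.7, 84.3]
ee_rot: [0.08, 0.997, -0.0, -0.0]
contact_force: [0.7, 0.1, 0.4]
gripper_width: 85.6
grasp_force: 0.0
clock: 5.45
position: [470.1, -54.5, 85.7]
ee_rot: [0.08, 0.997, 0.0, 0.001]
contact_force: [-1.5, 0.2, 7.3]
gripper_width: 57.5
grasp_force: 64.3
```

```bash
python3 -m pendant '[[0,0,-0.005,0,0,0,0.05],[0,0,-0.015,0,0,0,0.05],[0,0,-0.03,0,0,0,0.05],[0,0,-0.03,0,0,0,0.05],[0,0,-0.015,0,0,0,0.05],[0,0,0,0,0,0,0.05]]'
python3 - <<'E'
from bench import arm
from h import *
d=arm.get_image("side");im=d["image"][110:260,200:400,::-1]
w=arm.get_image("wrist")["image"][:,:,::-1]
cv2.imwrite("pics/l1.png",np.hstack([cv2.resize(im,(500,375)),cv2.resize(w,None,fx=.586,fy=375/384)]))
E
```

```text
clock: 6.05
position: [470.4, -54.5, 181.7]
ee_rot: [0.081, 0.997, 0.001, 0.003]
contact_force: [0.3, 0.9, -0.7]
gripper_width: 57.4
grasp_force: 65.6
```

View pics/l1.png

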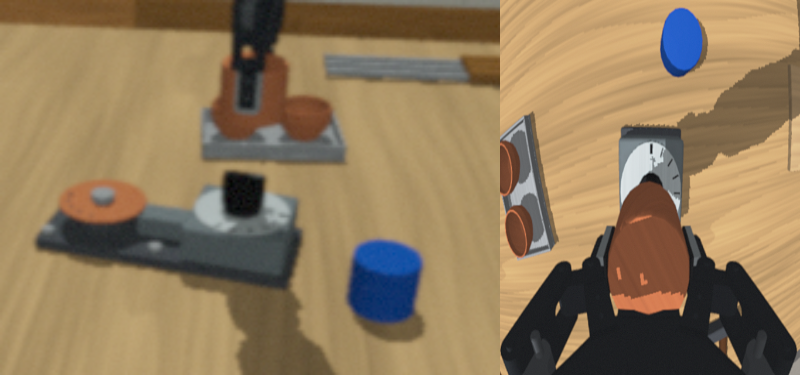

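The side crop shows the cup held upright between the fingers, clear of the black knob. Next I carry it to the board.

```bash
python3 -m pendant '[[0.0044,0.0185,0,0,0,0,0.05],[0.0088,0.037,0,0,0,0,0.05],[0.0088,0.037,0,0,0,0,0.05],[0.0088,0.037,0,0,0,0,0.05],[0.0088,0.037,0,0,0,0,0.05],[0.0088,0.037,0,0,0,0,0.05],[0.0088,0.037,0,0,0,0,0.05],[0.0088,0.037,0,0,0,0,0.05],[0.0088,0.037,0,0,0,0,0.05],[0.0088,0.037,0,0,0,0,0.05],[0.0044,0.0185,0,0,0,0,0.05],[0,0,0,0,0,0,0.05]]'
python3 -m pendant '[[0,0,0.03,0,0,0,0.05],[0,0,0.04,0,0,0,0.05],[0,0,0.03,0,0,0,0.05],[0,0,0.02,0,0,0,0.05],[0,0,0.005,0,0,0,0.05],[0,0,0,0,0,0,0.05],[0,0,0,0,0,0,0.05]]'
python3 - <<'E'
from bench import arm
from h import *
d=arm.get_image("side");np.savez("pics/s3.npz",**d);im=d["image"][224:384,190:400,::-1]
cv2.imwrite("pics/l2.png",cv2.resize(im,None,fx=3,fy=3))
E
```

```text
clock: 7.35
position: [441.2, 326.2, 177.4]
ee_rot: [0.079, 0.997, -0.001, -0.001]
contact_force: [0.1, -1.4, -1.9]
gripper_width: 57.8
grasp_force: 65.6
clock: 8.05
position: [442.5, 324.7, 55.3]
ee_rot: [0.081, 0.997, 0.001, 0.0]
contact_force: [1.0, 0.2, 0.2]
gripper_width: 57.6
grasp_force: 65.6
```

View pics/l2.png

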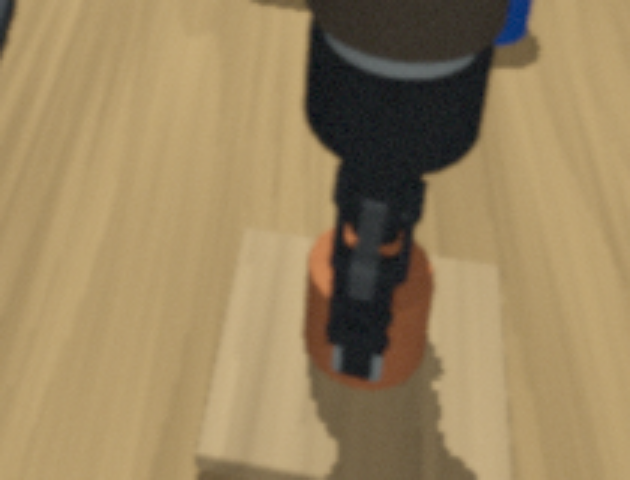

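The cup is centred over the board, so I lower it in small steps until contact.

```bash
python3 -m pendant '[[0,0,0.002,0,0,0,0.05],[0,0,0.002,0,0,0,0.05],[0,0,0.001,0,0,0,0.05],[0,0,0,0,0,0,0.05]]'
python3 -m pendant '[[0,0,0.001,0,0,0,0.05],[0,0,0.001,0,0,0,0.05],[0,0,0,0,0,0,0.05]]'
```

```text
clock: 8.5
position: [441.8, 324.6, 49.3]
ee_rot: [0.081, 0.997, -0.0, -0.0]
contact_force: [0.0, -0.5, -1.3]
gripper_width: 57.8
grasp_force: 65.6
clock: 8.8
position: [441.9, 324.7, 47.7]
ee_rot: [0.081, 0.997, 0.0, 0.0]
contact_force: [-3.0, -0.8, 3.5]
gripper_width: 57.8
grasp_force: 66.0
```

```bash
python3 -m pendant '[[0,0,0.001,0,0,0,0.05],[0,0,0,0,0,0,0.05]]'
python3 -m pendant '[[0,0,0,0,0,0,0.062],[0,0,0,0,0,0,0.066],[0,0,0,0,0,0,0.075],[0,0,0,0,0,0,0.0854],[0,0,0,0,0,0,0.0854],[0,0,0,0,0,0,0.0854],[0,0,-0.01,0,0,0,0.0854],[0,0,-0.03,0,0,0,0.0854],[0,0,-0.04,0,0,0,0.0854],[0,0,-0.04,0,0,0,0.0854],[0,0,-0.03,0,0,0,0.0854],[0,0,0,0,0,0,0.0854]]'
```

```text
clock: 9.0
position: [441.9, 324.7, 47.7]
ee_rot: [0.08, 0.997, 0.0, 0.0]
contact_force: [-4.5, -0.2, 10.0]
gripper_width: 57.8
grasp_force: 66.9
clock: 10.2
position: [443.9, 326.6, 202.4]
ee_rot: [0.08, 0.997, 0.005, 0.004]
contact_force: [0.7, 0.1, 0.4]
gripper_width: 85.3
grasp_force: 0.0
```

```bash
python3 - <<'E'
from bench import arm
import numpy as np
np.savez("pics/top3.npz",**arm.get_image("top"));np.savez("pics/side3.npz",**arm.get_image("side"))
E
python3 -m pendant '[[-0.0087,-0.0372,0,0,0,0,0.0854],[-0.0087,-0.0372,0,0,0,0,0.0854],[-0.0087,-0.0372,0,0,0,0,0.0854],[-0.0087,-0.0372,0,0,0,0,0.0854],[-0.0087,-0.0372,0,0,0,0,0.0854],[-0.0087,-0.0372,0,0,0,0,0.0854],[-0.0087,-0.0372,0,0,0,0,0.0854],[-0.0087,-0.0372,0,0,0,0,0.0854],[-0.0087,-0.0372,0,0,0,0,0.0854],[-0.0087,-0.0372,0,0,0,0,0.0854],[0,0,0,0,0,0,0.0854],[0,0,0,0,0,0,0.0854]]'
python3 - <<'E'
from bench import arm
from h import *
w=arm.get_image("wrist");np.savez("pics/w3.npz",**w);t=load("top3");s=load("side3")
st=arm.read_state();print(st["position"],st["joints"],R.from_quat(st["ee_rot"]).as_euler("ZYX",degrees=True))
A=cv2.resize(w["image"][110:270,190:320],None,fx=2.5,fy=2.5,interpolation=cv2.INTER_CUBIC)
B=cv2.resize(t["image"][160:280,250:330],(267,400),interpolation=cv2.INTER_CUBIC)
C=cv2.resize(t["image"][205:295,100:180],(190,214));D=cv2.resize(s["image"][150:250,215:335],(208,173))
out=np.zeros((400,800,3),np.uint8);out[:,:325]=A;out[:,325:592]=B;out[:214,600:790]=C;out[220:393,592:800]=D
cv2.imwrite("pics/m3.png",out[:,:,::-1])
E
```

```text
clock: 11.5
position: [467.1, -57.3, 195.2]
ee_rot: [0.082, 0.997, -0.0, -0.001]
contact_force: [0.1, 0.9, -0.3]
gripper_width: 85.3
grasp_force: 0.0
[467.27524858 -56.59622207 195.38057337] [ 2.25672812e-01  1.81994924e-01 -4.46662833e-01 -3.63538499e-04
 -9.44355661e-01 -1.95858753e+00] [ 1.70699035e+02 -1.23969809e-01 -1.79967560e+02]
```

View pics/m3.png

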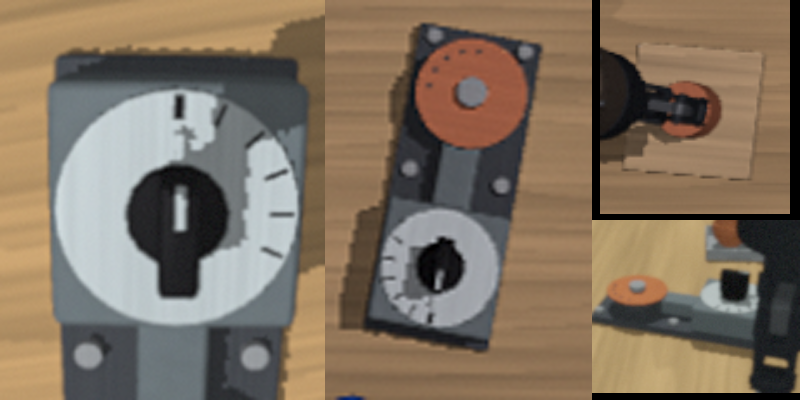

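The wrist crop shows the dial's centre near (176,206), the wide mark at (180,106) and the pointer on the same line, so the knob is at rest. In the top crop the dial's centre is near (439,267) and the blank's hub near (471,93). The cup is on the board under the fingers.

Run:
```python
from h import *
t,w=load("top3"),load("w3")
def one(d,uv,f=False): o,v=rays(d,uv,f);return o,v[0]
tc=np.array([114/3.3375+250,267.5/3.333+160]);wc=np.array([176.5,206.5])/2.5+[190,110]
print("dial",tri([one(t,tc),one(w,wc,True)]),"top@50",onz(t,[tc],50),"w@50",onz(w,[wc],50,True))
m=np.array([[180,106],[220,115],[255,139],[275,175],[282,214],[271,253]])/2.5+[190,110]
M=onz(w,m,50,True)
# circle fit
A=np.c_[2*M[:,:2],np.ones(6)];c=np.linalg.lstsq(A,(M[:,:2]**2).sum(1),rcond=None)[0];print("mark circle",c[:2],np.sqrt(c[2]+c[:2]@c[:2]))
for q in (c[:2],onz(w,[wc],50,True)[0,:2]):
    a=np.degrees(np.arctan2(*(M[:,:2]-q).T[::-1]));print(((a+180+22.5*np.arange(6)+180)%360-180).round(1))
# bar: top-view and wrist bar end pixels at z=88
b=np.array([[178,297],[180,170]])/2.5+[190,110];print("bar end",onz(w,b,88,True))
h=np.array([(471-325)/3.3375+250,93/3.333+160]);print("hub",onz(t,[h],52)-onz(t,[tc],50))
v=(onz(t,[h],52)-onz(t,[tc],50))[0];print(np.degrees(np.arctan2(v[1],v[0])))
# knob disc by dark segmentation in top
```

```text
dial (array([470.30782011, -51.79977823,  63.3241642 ]), [np.float64(1.924646883415359), np.float64(1.9246468834153816)]) top@50 [[471.3480041  -54.20961297  50.        ]] w@50 [[473.70719487 -50.12354836  50.        ]]
mark circle [475.90864954 -50.83377886] 39.313283719435084
[-11.4 -10.4 -10.4 -10.5 -10.2 -10.6]
[-11.  -11.3 -12.6 -13.5 -13.6 -13.8]
bar end [[493.6257029  -53.69401758  88.        ]
 [452.08718058 -46.53972848  88.        ]]
hub [[135.27760517 -23.91366378   2.        ]]
-10.024879351036908
```

```bash
python3 -m pendant '[[0,0,0,0,0,-8.52,0.0854],[0,0,0,0,0,-8.52,0.0854],[0,0,0,0,0,-8.52,0.0854],[0,0,0,0,0,-8.52,0.0854],[0,0,0,0,0,-8.52,0.0854],[0,0,0,0,0,-8.52,0.0854],[0,0,0,0,0,-8.52,0.0854],[0,0,0,0,0,-8.52,0.0854],[0,0,0,0,0,-8.52,0.0854],[0,0,0,0,0,-8.52,0.0854],[0,0,0,0,0,-8.52,0.0854],[0,0,0,0,0,-8.52,0.0854]]'
python3 -m pendant '[[0,0,0,0,0,-8.52,0.0854],[0,0,0,0,0,-8.52,0.0854],[0,0,0,0,0,-8.52,0.0854],[0,0,0,0,0,-8.52,0.0854],[0,0,0,0,0,-8.52,0.0854],[0,0,0,0,0,-8.52,0.0854],[0,0,0,0,0,-8.52,0.0854],[0,0,0,0,0,-8.52,0.0854],[0,0,0,0,0,-8.52,0.0854],[0,0,0,0,0,0,0.0854],[0,0,0,0,0,0,0.0854]]'
python3 - <<'E'
from bench import arm
from h import *
w=arm.get_image("wrist");np.savez("pics/w4.npz",**w)
st=arm.read_state();print(st["position"],st["joints"],R.from_quat(st["ee_rot"]).as_euler("ZYX",degrees=True))
A=cv2.resize(w["image"][90:290,170:330],None,fx=3,fy=3,interpolation=cv2.INTER_CUBIC)
cv2.imwrite("pics/m4.png",A[:,:,::-1])
E
```

```text
clock: 12.75
position: [467.7, -55.1, 195.9]
ee_rot: [0.728, -0.685, -0.0, 0.0]
contact_force: [0.1, 0.9, -0.2]
gripper_width: 85.3
grasp_force: 0.0
clock: 13.85
position: [467.8, -55.6, 196.1]
ee_rot: [0.996, -0.091, -0.0, 0.0]
contact_force: [0.4, 0.5, -0.8]
gripper_width: 85.5
grasp_force: 0.0
[467.81102224 -55.81988009 196.1090031 ] [ 2.27255907e-01  1.81107675e-01 -4.45790931e-01 -6.90571204e-05
 -9.44380389e-01  1.16187660e+00] [-1.04108927e+01  2.66488971e-02  1.79991944e+02]
```

View pics/m4.png

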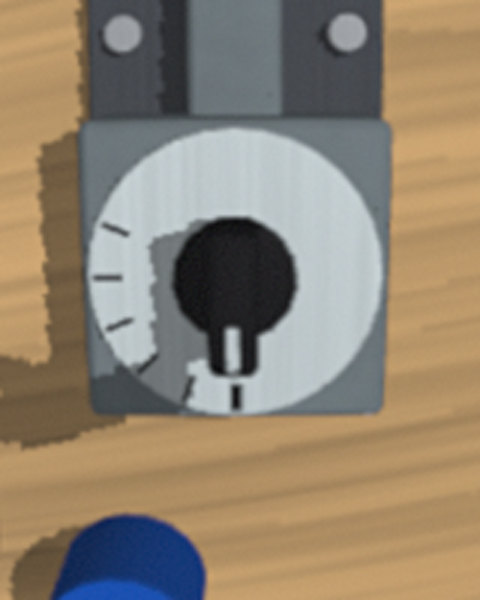

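The knob lies along the image vertical, with the dial's centre at (236,271) and the bar's near end at (233,376), sides from 209 to 258.

Run:
```python
from h import *
w=load("w4")
print(onz(w,np.array([[236,271.5]])/3+[170,90],50,True))
print(onz(w,np.array([[233.5,376],[209,370],[258,370]])/3+[170,90],88,True))
m=np.array([[236,398],[189,386],[148,362],[119,323],[108,277],[116,230]])/3+[170,90];M=onz(w,m,50,True)
A=np.c_[2*M[:,:2],np.ones(6)];c=np.linalg.lstsq(A,(M[:,:2]**2).sum(1),rcond=None)[0];print(c[:2],np.sqrt(c[2]+c[:2]@c[:2]))
a=np.degrees(np.arctan2(*(M[:,:2]-c[:2]).T[::-1]));print(((a+180+22.5*np.arange(6)+180)%360-180).round(1))
```

```text
[[476.81830492 -51.69626197  50.        ]]
[[457.18827502 -47.91515988  88.        ]
 [460.03189681 -41.78677249  88.        ]
 [457.68199362 -54.66825863  88.        ]]
[475.52851107 -51.70936563] 39.26352826677437
[-11.  -11.  -10.6 -10.6  -9.9  -9.2]
```

```bash
python3 -m pendant '[[0.0058,-0.0052,0.02,0,0,0,0.04],[0,0,0.03,0,0,0,0.04],[0,0,0.03,0,0,0,0.04],[0,0,0.02,0,0,0,0.04],[0,0,0.01,0,0,0,0.04],[0,0,0,0,0,0,0.04],[0,0,0,0,0,0,0.04]]'
python3 -m pendant '[[0,0,0,0,0,0,0.03],[0,0,0,0,0,0,0.024],[0,0,0,0,0,0,0.02],[0,0,0,0,0,0,0.017],[0,0,0,0,0,0,0.014],[0,0,0,0,0,0,0.005],[0,0,0,0,0,0,0.005],[0,0,0,0,0,0,0.005]]'
python3 -c "
from bench import arm
s=arm.read_state();print(s['wrist_torque'],s['joints'][5])"
```

```text
clock: 14.6
position: [475.3, -52.2, 87.0]
ee_rot: [0.996, -0.09, 0.001, -0.0]
contact_force: [0.5, -0.1, 0.9]
gripper_width: 39.9
grasp_force: 0.0
clock: 15.4
position: [474.8, -52.1, 86.8]
ee_rot: [0.996, -0.09, 0.0, -0.0]
contact_force: [-2.4, 2.7, 5.8]
gripper_width: 12.4
grasp_force: 60.0
[1.01843766 0.52643111 0.06442108] 1.1592098940563864
```

```bash
cat > q.py <<'E'
from bench import arm
from scipy.spatial.transform import Rotation as R
s=arm.read_state();print("yaw",R.from_quat(s['ee_rot']).as_euler("ZYX",degrees=True).round(2),"tq",s['wrist_torque'].round(2),"F",s['contact_force'].round(1),s['position'].round(1),s['grasp_force'])
E
python3 q.py
python3 -m pendant '[[0,0,0,0,0,4,0.005],[0,0,0,0,0,4,0.005],[0,0,0,0,0,4,0.005],[0,0,0,0,0,4,0.005],[0,0,0,0,0,4,0.005],[0,0,0,0,0,2.5,0.005],[0,0,0,0,0,0,0.005],[0,0,0,0,0,0,0.005]]'; python3 q.py
```

```text
yaw [-1.0310e+01 -4.0000e-02 -1.7998e+02] tq [1.02 0.53 0.06] F [-2.4  2.7  5.8] [474.8 -52.1  86.8] 59.987415075302124
clock: 16.2
position: [474.7, -52.4, 86.8]
ee_rot: [0.959, -0.282, 0.0, -0.0]
contact_force: [-1.6, 2.6, 5.6]
gripper_width: 12.8
grasp_force: 60.0
yaw [-3.2810e+01 -2.0000e-02 -1.7999e+02] tq [0.65 0.44 0.08] F [-1.6  2.6  5.6] [474.7 -52.4  86.8] 59.984471797943115
```

Stop 1 is reached, with the grip following cleanly. On to stops 2 and 3.

```bash
python3 -m pendant '[[0,0,0,0,0,4,0.005],[0,0,0,0,0,4,0.005],[0,0,0,0,0,4,0.005],[0,0,0,0,0,4,0.005],[0,0,0,0,0,4,0.005],[0,0,0,0,0,2.5,0.005],[0,0,0,0,0,0,0.005],[0,0,0,0,0,0,0.005]]'; python3 q.py
python3 -m pendant '[[0,0,0,0,0,4,0.005],[0,0,0,0,0,4,0.005],[0,0,0,0,0,4,0.005],[0,0,0,0,0,4,0.005],[0,0,0,0,0,4,0.005],[0,0,0,0,0,2.5,0.005],[0,0,0,0,0,0,0.005],[0,0,0,0,0,0,0.005]]'; python3 q.py
python3 - <<'E'
from bench import arm
from h import *
w=arm.get_image("wrist");t=arm.get_image("top");s=arm.get_image("side")
np.savez("pics/w5.npz",**w)
a=cv2.resize(t["image"][205:295,100:180],(266,300));b=cv2.resize(s["image"][264:384,240:380],(350,300));c=cv2.resize(w["image"][150:330,170:340],(283,300));e=cv2.resize(s["image"][150:240,210:330],(400,300))
o=np.zeros((600,700,3),np.uint8);o[:300,:266]=a;o[:300,270:620]=b;o[300:,:283]=c;o[300:,290:690]=e
cv2.imwrite("pics/m5.png",o[:,:,::-1])
E
```

```text
clock: 17.0
position: [474.6, -52.5, 86.8]
ee_rot: [0.886, -0.464, 0.0, 0.0]
contact_force: [-2.0, 2.2, 6.6]
gripper_width: 13.0
grasp_force: 60.0
yaw [-5.5310e+01 -2.0000e-02  1.7999e+02] tq [0.41 0.49 0.08] F [-2.   2.2  6.6] [474.6 -52.5  86.8] 60.04467487335205
clock: 17.8
position: [474.3, -52.7, 86.8]
ee_rot: [0.778, -0.628, -0.0, 0.0]
contact_force: [-2.8, 0.8, 5.1]
gripper_width: 13.1
grasp_force: 60.1
yaw [-7.7810e+01 -2.0000e-02  1.7996e+02] tq [0.29 0.71 0.06] F [-2.8  0.8  5.1] [474.3 -52.7  86.8] 60.13429820537567
```

View pics/m5.png

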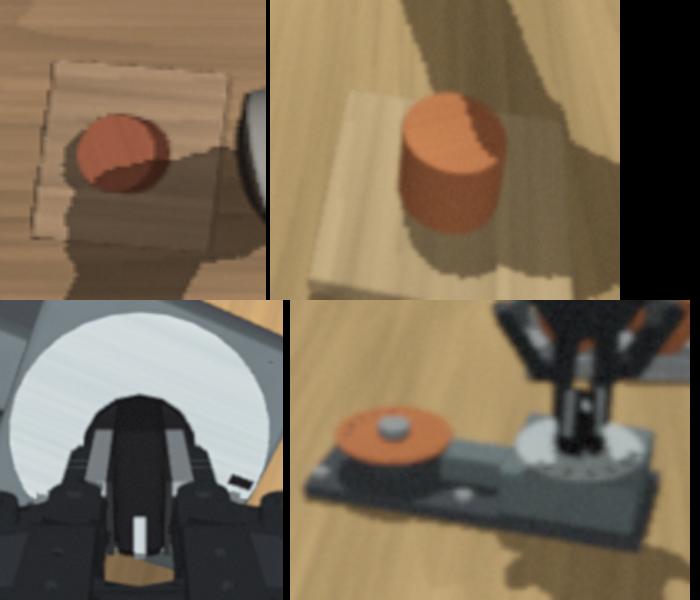

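The cup stands centred and upright on the board. The knob bar sits squarely between the pads at 67.5° from rest. I hold briefly to confirm it is steady, then hand in.

```bash
python3 -m pendant '[[0,0,0,0,0,1,0.005],[0,0,0,0,0,0,0.005],[0,0,0,0,0,0,0.005],[0,0,0,0,0,0,0.005],[0,0,0,0,0,0,0.005],[0,0,0,0,0,0,0.005]]'; python3 q.py; python3 -c "
from bench import arm
print(arm.job_done())"
```

```text
clock: 18.55
position: [474.3, -52.7, 86.8]
ee_rot: [0.773, -0.635, -0.0, 0.0]
contact_force: [-2.8, 1.5, 5.6]
gripper_width: 12.7
grasp_force: 60.1
yaw [-7.8780e+01 -3.0000e-02  1.7995e+02] tq [0.29 0.73 0.16] F [-2.8  1.5  5.6] [474.3 -52.7  86.8] 60.12780547142029
the job is handed in; nothing more can be done
None
```

I handed the job in at 18.6 s: the cup stands mouth down at about the centre of the board, and the knob is still gripped at its third stop (the gripper turned 68.5° from rest; the stop is at 67.5°), but the hand-in gave no verdict.

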